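Size a desk-frame locking pin on the hole gauge

ROBOT

A 7-joint arm with a two-finger parallel gripper is mounted at the origin on the work surface. World frame = base frame: x ahead of the robot, y to its left, z up, the work surface at z = 0. Lengths are in mm, angles in rad, forces in N, time in s.
With the tool pointing down it reaches from about 400 to 875 mm from the base axis. Payload 4.4 kg.
Tool frame: the origin (TCP) lies on the centre line of the jaws, within the pads' length; the fingertips stand 25 mm ahead of it and the grasp point (between the pads) lies 6 mm ahead of it; x points along the fingers, y is the direction in which the jaws open and shut, and the axes are right-handed (so a half turn about x gives the same grasp; the last joint's range is limited). The gripper opens to 85 mm and grips with 20 to 120 N. Pads are 22 mm wide; open, the fingers measure 114 mm over their backs; the gripper's body (76 mm by 85 mm) begins 54 mm behind the grasp point. The pads swing forward as they close: fully open they stand 13 mm farther back than shut.
Start: joints at [1.078, 0.628, 0.038, 1.517, -0.027, 0.996, -0.02], TCP at [269.101, -591.694, 256.313] pointing down, gripper open.
Joint ranges: [-3.06, 3.06], [-0.37, 2.12], [-1.25, 1.32], [0.18, 2.47], [-1.1, 4.24], [0.23, 1.98], [-2.94, 2.94]. Speed limits (rad/s): [2.57, 2.57, 3.14, 3.14, 3.14, 3.14, 3.14].

INTERFACE

Orientations are given as [roll, pitch, yaw] about the fixed x, y, z axes, in that order (R = Rz(yaw) Ry(pitch) Rx(roll)).
In Python, from cell import * gives the robot as it stands. The module is installed in compiled form; this text tells all that it offers.
- The arm moves only by the tool jog_arm, never from a script. Its argument "series" is a list of rows, each a list of 3 entries, a list of its own where there are three numbers: the turn, a rotation vector about the tool's x, y, z in degrees, then the shift along the tool's x, y, z in mm, then the gripper's target within -1 to 1 (shut at 1, half-way at 0, fully open at -1). In form: [[[rx, ry, rz], [dx, dy, dz], hand], ...]. A call has 1 to 8 rows; each row shifts and turns the commanded pose from where the row before left it, along the tool's axes as they then stand; what a row does not reach is not made up. A row lasts 1/8 s, in which the tool goes at most 62.5 mm and 10.7 degrees, less where a joint would pass 70% of its speed; a pose out of reach is approached as far as the arm can. A call is refused whole if a number of a shift passes 62.5 or a number of a turn 10.7, either way. A call with a gripper value outside its range is refused whole. The fingers move at their own pace and stop on an object; the grip force is fixed at half the most. Time passes only in rows, so rows that do not move let the fingers close. It gives the time, the measured TCP pose, the force and the opening at its end, in the units of the state.
- read_state(): the state, without advancing time (a new reading comes with each control period).
- get_image(name): name is "side" or "top"; returns a dict with "img" (384x512x3 uint8, red, green, blue), "range_z" (384x512 float32, mm along the optical axis (not along the pixel's ray), 0 where there is no reading), "fovy" (degrees; the focal length in pixels is half the picture's height over the tangent of half this angle, whatever the lens; pixels are square), "cx", "cy" (the principal point, pixels), "cam_to_world" (4x4, takes a point from camera to world coordinates). Camera axes: x right, y up, looking along -z (the intrinsics and any distortion apply to the point x, -y, -z); pixel columns grow to the right and rows downward; lengths in mm; the calibration is good to about 2 mm. A picture is of the moment at which its call begins.
- finish_job(): hands the job in, once; it reports no verdict.
The state is a dict: "clock": time; "qpos": joint angles; "qd": joint speeds; "tau": joint torques, N m; "eef_pos": TCP position; "tool_rot": TCP orientation; "force": force on the tool from outside, world axes, zero at the start; "torque": the same for the moment, N m; "width": finger opening in mm.
Only numpy, scipy, OpenCV 4.12 (cv2) and the standard library are available. Lean on these libraries where they do the work, as an engineer would, in place of code of your own. Each camera call takes 0.05 s, during which the arm holds its last target. There are 200 camera calls.

TASK

Take the locking pin that stands alone in the single wooden block and find its size on the hole gauge: feel with light presses that the next smaller hole refuses its shank, then push it through the smallest hole that lets it pass and leave it there, released, with its collar down on the plate. Never force it: the gauge's sprung plate must not be pushed down to its stop, and leave the two pins in the rack and the other things on the desk where they are.

Things in the scene. Friction and masses are not known exactly. Their poses are not given: they have to be found in the camera images.
- pin_a: Locking pin, about 0.1 kg: smooth steel shank 52 mm long pointing down (diameter 11, 14 or 17 mm, one of each among the three pins, not told which; end chamfered 1.5 mm), steel collar 30 mm across and 6 mm thick, above it a round black grip 24 mm across, 34 mm high. Origin on its axis at the collar's underside, z along the axis to the grip; grip top at z = 40 mm, shank end at z = -52 mm.
- pin_b: Locking pin, about 0.1 kg: smooth steel shank 52 mm long pointing down (diameter 11, 14 or 17 mm, one of each among the three pins, not told which; end chamfered 1.5 mm), steel collar 30 mm across and 6 mm thick, above it a round black grip 24 mm across, 34 mm high. Origin on its axis at the collar's underside, z along the axis to the grip; grip top at z = 40 mm, shank end at z = -52 mm.
- pin_c: Locking pin, about 0.1 kg: smooth steel shank 52 mm long pointing down (diameter 11, 14 or 17 mm, one of each among the three pins, not told which; end chamfered 1.5 mm), steel collar 30 mm across and 6 mm thick, above it a round black grip 24 mm across, 34 mm high. Origin on its axis at the collar's underside, z along the axis to the grip; grip top at z = 40 mm, shank end at z = -52 mm.
- pin_a_tip (a point): Centre of the end of the shank of pin_a.
- pin_b_tip (a point): Centre of the end of the shank of pin_b.
- pin_c_tip (a point): Centre of the end of the shank of pin_c.
- gauge: Hole gauge, fixed to the desk: an aluminium plate 60 x 200 x 12 mm carried by springs on two end feet, its flat top 80 mm above the desk at rest, 68 mm free below. Four through holes lie 45 mm apart in a row along its y axis, sizes rising towards -y. Origin on the desk below the plate's centre, z up.
- plate (a joint): How far the gauge's plate is pushed down on its springs, in m: 0 at rest; it stays up to a load of about 2 N, then sinks 1 mm for every 5 N, to its stop at 0.005 (forced; already 0.004, about 22 N, is too much).
- hole_1 (a point): Centre of the mouth of the gauge's hole 1, on the plate's top face: a through hole of 9 mm diameter (with a 1 mm chamfer at the mouth), the tightest, 67.5 mm to +y of the gauge's centre; no pin fits it.
- hole_2 (a point): Centre of the mouth of the gauge's hole 2, on the plate's top face: a through hole of 12 mm diameter (with a 1 mm chamfer at the mouth), 22.5 mm to +y of the gauge's centre.
- hole_3 (a point): Centre of the mouth of the gauge's hole 3, on the plate's top face: a through hole of 15 mm diameter (with a 1 mm chamfer at the mouth), 22.5 mm to -y of the gauge's centre.
- hole_4 (a point): Centre of the mouth of the gauge's hole 4, on the plate's top face: a through hole of 18 mm diameter (with a 1 mm chamfer at the mouth), the widest, 67.5 mm to -y of the gauge's centre.
- stand: Single wooden block, fixed, 56 x 56 x 60 mm high, with one upright bore of 21 mm in its middle: the pin to be sized hangs in it by its collar. Origin at the centre of its underside. It may stand at either side of the gauge.
- rack: Wooden rack, fixed, 56 x 130 x 60 mm high, with two bores of 21 mm at y = -35 and +35 mm: the other two pins hang in it by their collars. Origin at the centre of its underside.
- jar: Closed storage jar, 90 mm across, 130 mm high; a bystander. Origin at the centre of its underside.
- mug: White mug, 80 mm across, 90 mm high; a bystander. Origin at the centre of its underside.
- notebook: Closed black notebook, 100 x 150 x 16 mm; a bystander. Origin at the centre of its underside.
Not all that is in view belongs to the job. What is shaped like the pin_b but purple or white is not meant.

How it is judged:
By the outcome, as a careful person would: the job done as asked, in the order asked, and still so for the second after the job is handed in, with the robot touching nothing.
It also fails if it takes over 72 s, if anything falls off the work surface, if the arm or the gripper's body presses on something with over 40 N, if the wrist force passes 120 N, or if a joint passes its speed limit or range.

## Working session

There is one attempt and no reset: what is moved stays moved. The work goes in short steps, Python scripts to look and compute and a tool call to move; the robot and the scene stay as the last step left them, time stands still between calls to the robot, and variables do not carry over. Pictures are saved under pics/ and viewed, about 8 in all and at most 12, crops included, and the job is handed in when it is done.

Besides the shell and the picture viewer there is one more tool, called after "Request:" as name(argument=value, ...) on one line, values as JSON. jog_arm: Moves the arm, as the interface text tells. Its arguments: {"type":"object","properties":{"series":{"type":"array"}},"required":["series"]}

```bash
mkdir -p pics
python3 - <<'E'
from cell import *
import cv2,numpy as np
print(read_state())
for n in("top","side"):
    d=get_image(n); np.savez(n+"0.npz",**d); print(n,d["fovy"],d["cx"],d["cy"],[k for k in d]);print(np.round(d["cam_to_world"],3))
    cv2.imwrite(f"pics/{n}0.png",cv2.resize(d["img"][:,:,::-1],(768,576)))
E
```

```text
{'clock': 0.0, 'qpos': array([ 1.07818384,  0.62934818,  0.0384559 ,  1.51840799, -0.02697767,
        0.99628398, -0.02000974]), 'qd': array([ 0.00072263, -0.00206066,  0.00091215,  0.00053488, -0.00106635,
       -0.00157639, -0.00100614]), 'tau': array([-2.27560472e-04, -5.63411629e+01,  1.22629222e+00, -1.93448943e+01,
        1.09888767e-02,  1.04797538e-02,  6.43296914e-06]), 'eef_pos': array([ 268.84856599, -591.14140646,  255.37518801]), 'tool_rot': array([-1.54315459,  1.56886722,  2.02524077]), 'force': array([-0.98991265,  0.02996898,  0.3584937 ]), 'torque': array([-0.03793685, -0.01430391, -0.02095688]), 'width': 85.43274225451569}
top 48.85903248786103 256.3047554905371 195.25676589504113 ['img', 'range_z', 'fovy', 'cx', 'cy', 'cam_to_world']
[[-1.000000e-02  9.820000e-01 -1.910000e-01  3.260620e+02]
 [-1.000000e+00 -9.000000e-03  6.000000e-03  1.281600e+01]
 [ 4.000000e-03  1.910000e-01  9.820000e-01  1.341898e+03]
 [ 0.000000e+00  0.000000e+00  0.000000e+00  1.000000e+00]]
side 47.49040312114814 256.97748544736163 193.0260883995177 ['img', 'range_z', 'fovy', 'cx', 'cy', 'cam_to_world']
[[ 9.42000e-01  2.67000e-01 -2.05000e-01  3.43345e+02]
 [-3.36000e-01  7.13000e-01 -6.16000e-01 -6.99118e+02]
 [-1.80000e-02  6.49000e-01  7.61000e-01  9.75008e+02]
 [ 0.00000e+00  0.00000e+00  0.00000e+00  1.00000e+00]]
```

View pics/top0.png

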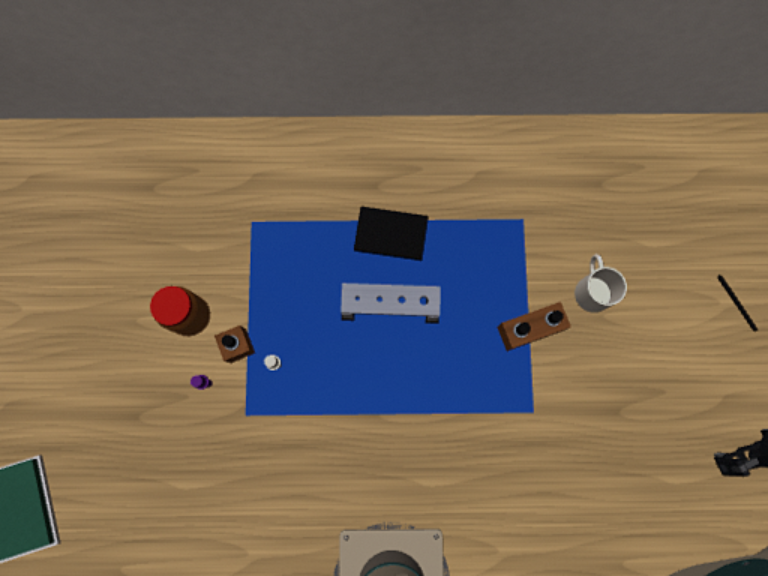

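View pics/side0.png

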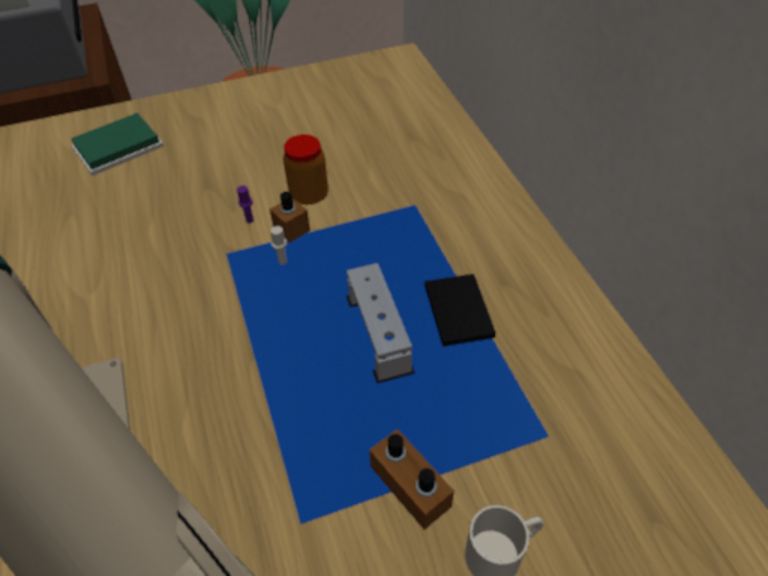

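The top view shows the stand at about (233,343) with its pin grip at (230,341). The gauge holes are at x = 357, 379, 402 and 424, y ≈ 300, with the smallest towards +y. The rack is on the right at (535,326), and the purple and white decoys stand beside the stand. Next I measure in 3D.

```bash
cat > h.py <<'E'
import numpy as np,cv2
def cloud(d):
    z=d["range_z"].astype(float);H,W=z.shape;f=H/2/np.tan(np.radians(float(d["fovy"]))/2)
    v,u=np.mgrid[:H,:W]
    P=np.stack([(u-d["cx"])/f*z,-(v-d["cy"])/f*z,-z,np.ones_like(z)],-1)@np.array(d["cam_to_world"]).T
    P=P[...,:3]; P[z==0]=np.nan; return P
def ray_at(d,u,v,h):
    f=192/np.tan(np.radians(float(d["fovy"]))/2);M=np.array(d["cam_to_world"])
    r=M[:3,:3]@np.array([(u-d["cx"])/f,-(v-d["cy"])/f,-1]);t=(h-M[2,3])/r[2];return M[:3,3]+t*r
E
python3 - <<'E'
from h import *
np.set_printoptions(precision=1,suppress=True)
for n in("top","side"):
    d=dict(np.load(n+"0.npz"));P=cloud(d);I=d["img"].astype(int);x,y,z=np.moveaxis(P,-1,0)
    print(n,"desk z",np.nanmedian(z[(abs(x-450)<60)&(abs(y)<100)]))
    # plate
    m=(abs(x-560)<120)&(abs(y)<160)&(z>72)&(z<90)
    c=cv2.minAreaRect(P[m][:,:2].astype(np.float32));print("plate",c,np.median(z[m]),m.sum())
    # holes: dark / deep px within plate rect, via ray at 80
    box=cv2.boxPoints((c[0],c[1],c[2]))
    g=I.sum(-1)
    ms=m.astype(np.uint8);hull=np.zeros_like(ms)
    pts=np.argwhere(m)[:,::-1].astype(np.int32);cv2.fillConvexPoly(hull,cv2.convexHull(pts),1);hull=cv2.erode(hull,np.ones((5,5)))
    blue=(hull>0)&(I[...,2]-I[...,0]>40)
    nn,l,s,ct=cv2.connectedComponentsWithStats(blue.astype(np.uint8))
    for i in range(1,nn):
        if s[i,4]>2: print(" hole",ct[i],s[i,4],ray_at(d,*ct[i],80))
    for lab,cx,cy in (("stand",460,330),("rack",500,-300)):
        # wood tops
        r=(abs(x-cx)<130)&(abs(y-cy)<110)&(z>54)&(z<64)
        if r.sum()>5: c=cv2.minAreaRect(P[r][:,:2].astype(np.float32));print(lab,c,r.sum(),np.median(z[r]))
        r=(abs(x-cx)<130)&(abs(y-cy)<110)&(z>90)&(z<112)&(I.max(-1)<70)
        nn,l,s,ct=cv2.connectedComponentsWithStats(r.astype(np.uint8))
        for i in range(1,nn):
            if s[i,4]>10:
                q=P[l==i];t=q[q[:,2]>np.percentile(q[:,2],60)-3]; print("  grip",s[i,4],q.mean(0),np.ptp(q,0),"mid",(q.max(0)+q.min(0))/2, ray_at(d,*ct[i],100))
E
```

```text
top desk z 0.0600287235884025
plate ((557.8646850585938, -6.3155975341796875), (200.0655517578125, 61.34738540649414), 86.985595703125) 78.92329775063183 1248
 hole [237.8 198.8] 6 [560.5  61.9  80. ]
 hole [252.5 199.4] 11 [558.4  17.3  80. ]
 hole [267.7 199.9] 16 [556.4 -28.7  80. ]
 hole [281.7 200.4] 21 [554.4 -71.1  80. ]
stand ((490.62347412109375, 325.8511962890625), (183.41958618164062, 179.04222106933594), 14.814675331115723) 329 58.81967140710003
  grip 156 [526.1 395.5 101.5] [77.6 60.9 21.6] mid [535.6 407.4 101.2] [526.3 396.1 100. ]
  grip 53 [475.4 316.2  97.7] [21.2 23.1 14.7] mid [476.6 316.2  97.4] [475.1 315.6 100. ]
rack ((522.2637939453125, -334.4727478027344), (70.47382354736328, 205.3399658203125), 27.001020431518555) 579 59.25651872433423
  grip 52 [ 517.5 -335.3   98.9] [21.1 23.  10.8] mid [ 518.  -335.    98.9] [ 517.4 -334.9  100. ]
  grip 53 [ 494.3 -269.8   98.7] [20.6 22.  13.5] mid [ 494.6 -270.1   97.2] [ 494.2 -269.5  100. ]
side desk z -0.8134247247112398
plate ((556.4574584960938, -5.652351379394531), (203.5051727294922, 60.78229904174805), 87.57488250732422) 78.00582463267529 1344
 hole [254.  211.5] 6 [556.3 -31.7  80. ]
 hole [258.9 224.9] 14 [553.5 -76.7  80. ]
stand ((454.674072265625, 349.7598571777344), (236.0384521484375, 147.036865234375), 49.83250045776367) 298 58.30923599679346
  grip 151 [527.1 390.9 100.6] [79.4 47.9 21.8] mid [536.2 400.4 100.9] [527.2 391.7 100. ]
  grip 43 [473.3 314.3  96.9] [20.7 23.7  8.7] mid [473.8 315.9  95.9] [472.9 310.8 100. ]
rack ((520.0053100585938, -333.3927917480469), (70.15667724609375, 203.85195922851562), 25.78549575805664) 1075 58.435235119384856
  grip 95 [ 493.2 -271.2   97.7] [23.6 24.5 11.8] mid [ 494.  -270.8   97.3] [ 492.8 -272.4  100. ]
  grip 103 [ 516.2 -337.2   97.5] [22.9 23.5 12.3] mid [ 516.5 -335.6   96.4] [ 515.7 -338.3  100. ]
```

```bash
cat > plan.py <<'E'
import numpy as np
from scipy.spatial.transform import Rotation as R
def plan(p,rot,goals,smax=58,tmax=9):
    """goals: list of (pos, yaw of jaw axis deg); tool x down. returns rounded rows"""
    p=np.array(p,float);Q=R.from_euler("xyz",rot);rows=[]
    for g,yaw in goals:
        y=np.array([np.cos(np.radians(yaw)),np.sin(np.radians(yaw)),0]);x=np.array([0,0,-1.]);T=R.from_matrix(np.column_stack([x,y,np.cross(x,y)]))
        while 1:
            d=Q.inv().apply(np.array(g)-p);t=np.degrees((Q.inv()*T).as_rotvec())
            k=max(np.linalg.norm(d)/smax,np.linalg.norm(t)/tmax);n=max(1,int(np.ceil(k)))
            d=np.round(d/n,1);t=np.round(t/n,1)
            rows.append([t.tolist(),d.tolist()]);p=p+Q.apply(d);Q=Q*R.from_rotvec(np.radians(t))
            if n==1:break
    return rows
def yaw(rot):
    m=R.from_euler("xyz",rot).as_matrix();return np.degrees(np.arctan2(m[1,1],m[0,1]))
E
python3 - <<'E'
from h import *;from plan import *;from cell import *
s=read_state();M=R.from_euler("xyz",s["tool_rot"]).as_matrix();print(M.round(3),yaw(s["tool_rot"]))
for n in("top","side"):
    d=dict(np.load(n+"0.npz"));P=cloud(d);x,y,z=np.moveaxis(P,-1,0)
    r=(abs(x-470)<140)&(y>200)&(y<480)&(z>75)
    nn,l,st,ct=cv2.connectedComponentsWithStats(r.astype(np.uint8))
    for i in range(1,nn):
        if st[i,4]>8: q=P[l==i];print(n,st[i,4],((q.max(0)+q.min(0))/2).round(),q[:,2].max().round())
def arc(a0,a1,r0,r1,z,y0,y1,n):
    return [((np.cos(a)*r,np.sin(a)*r,z),yy) for a,r,yy in zip(np.radians(np.linspace(a0,a1,n+1)[1:]),np.linspace(r0,r1,n+1)[1:],np.linspace(y0,y1,n+1)[1:])]
y0=yaw(s["tool_rot"])
for yt in (-34,146):
    print("target yaw",yt)
g=arc(-65.5,33.6,649,571,256,y0,y0+99,20)
for r in plan(s["eef_pos"],s["tool_rot"],g):print(r)
E
```

```text
[[-0.001  0.414 -0.91 ]
 [ 0.002 -0.91  -0.414]
 [-1.    -0.002  0.   ]] -65.54682844002747
top 805 [541. 419. 106.] 135.0
top 64 [476. 316.  90.] 105.0
top 55 [435. 233.  88.] 96.0
top 64 [397. 376.  86.] 97.0
side 687 [539. 419. 103.] 132.0
side 55 [395. 376.  84.] 94.0
side 76 [473. 316.  88.] 100.0
side 65 [433. 231.  85.] 94.0
target yaw -34
target yaw 146
[[-4.9, -0.0, 0.1], [-0.5, -6.8, -56.2]]
[[-5.0, -0.0, -0.0], [-0.0, -6.4, -55.4]]
[[-5.0, -0.0, -0.0], [-0.0, -6.4, -55.0]]
[[-4.9, -0.0, -0.0], [-0.0, -6.2, -54.7]]
[[-5.0, -0.0, -0.0], [0.0, -6.4, -54.4]]
[[-4.9, -0.0, -0.0], [0.0, -6.2, -54.0]]
[[-5.0, -0.0, -0.0], [0.0, -6.3, -53.7]]
[[-4.9, -0.0, -0.0], [0.0, -6.2, -53.4]]
[[-5.0, -0.0, -0.0], [0.0, -6.3, -53.0]]
[[-4.9, -0.0, -0.0], [0.0, -6.2, -52.7]]
[[-5.0, -0.0, -0.0], [0.0, -6.3, -52.3]]
[[-4.9, -0.0, -0.0], [0.0, -6.2, -52.0]]
[[-5.0, -0.0, -0.0], [0.0, -6.2, -51.7]]
[[-4.9, -0.0, -0.0], [0.0, -6.2, -51.3]]
[[-5.0, -0.0, -0.0], [0.0, -6.2, -51.0]]
[[-4.9, 0.0, -0.0], [0.0, -6.2, -50.7]]
[[-5.0, 0.0, -0.0], [0.0, -6.1, -50.3]]
[[-4.9, 0.0, -0.0], [0.0, -6.2, -50.0]]
[[-5.0, 0.0, -0.0], [0.0, -6.1, -49.6]]
[[-4.9, 0.0, -0.0], [0.0, -6.2, -49.3]]
```

```bash
cat >> plan.py <<'E'
def arc(a0,a1,r0,r1,z,y0,y1,n):
    return [((np.cos(a)*r,np.sin(a)*r,z),yy) for a,r,yy in zip(np.radians(np.linspace(a0,a1,n+1)[1:]),np.linspace(r0,r1,n+1)[1:],np.linspace(y0,y1,n+1)[1:])]
E
python3 - <<'E'
from plan import *;from cell import *
s=read_state();y0=yaw(s["tool_rot"])
for r in plan(s["eef_pos"],s["tool_rot"],arc(-65.5,33.6,649,571,256,y0,-30,20)):print(r)
E
```

```text
[[-1.8, -0.0, 0.1], [-0.5, -6.8, -56.2]]
[[-1.8, -0.0, -0.0], [-0.0, -9.4, -55.0]]
[[-1.7, -0.0, -0.0], [-0.0, -12.4, -54.0]]
[[-1.8, -0.0, -0.0], [-0.0, -15.3, -52.9]]
[[-1.8, -0.0, -0.0], [-0.0, -18.1, -51.6]]
[[-1.8, -0.0, -0.0], [-0.0, -20.8, -50.3]]
[[-1.7, -0.0, -0.0], [-0.0, -23.4, -48.7]]
[[-1.8, -0.0, -0.0], [-0.0, -26.1, -47.0]]
[[-1.8, -0.0, -0.0], [-0.0, -28.4, -45.2]]
[[-1.8, -0.0, -0.0], [-0.0, -30.6, -43.3]]
[[-1.8, -0.0, -0.0], [-0.0, -32.9, -41.2]]
[[-1.7, -0.0, -0.0], [-0.0, -34.8, -39.1]]
[[-1.8, -0.0, -0.0], [-0.0, -36.8, -36.8]]
[[-1.8, -0.0, -0.0], [-0.0, -38.5, -34.5]]
[[-1.8, -0.0, -0.0], [-0.0, -40.1, -32.1]]
[[-1.7, -0.0, -0.0], [-0.0, -41.6, -29.6]]
[[-1.8, -0.0, -0.0], [-0.0, -42.9, -27.0]]
[[-1.8, -0.0, -0.0], [-0.0, -44.0, -24.4]]
[[-1.8, -0.0, -0.0], [-0.0, -45.1, -21.8]]
[[-1.7, -0.0, -0.0], [-0.0, -45.8, -19.1]]
```

Request:
jog_arm(series=[[[-1.8,0,0],[0,-7,-56],-0.2],[[-1.8,0,0],[0,-9.5,-55],-0.2],[[-1.8,0,0],[0,-12.5,-54],-0.2],[[-1.8,0,0],[0,-15,-53],-0.2],[[-1.8,0,0],[0,-18,-51.5],-0.2],[[-1.8,0,0],[0,-21,-50],-0.2],[[-1.8,0,0],[0,-23.5,-48.5],-0.2],[[-1.8,0,0],[0,-26,-47],-0.2]])

```text
clock: 1.1
eef_pos: [555.7, -268.1, 255.8]
tool_rot: [-1.294, 1.57, 2.527]
force: [0.6, -0.1, 0.3]
width: 50.9
```

Request:
jog_arm(series=[[[-1.8,0,0],[0,-28.5,-45],-0.2],[[-1.8,0,0],[0,-30.5,-43],-0.2],[[-1.8,0,0],[0,-33,-41],-0.2],[[-1.8,0,0],[0,-35,-39],-0.2],[[-1.8,0,0],[0,-37,-37],-0.2],[[-1.8,0,0],[0,-38.5,-34.5],-0.2],[[-1.8,0,0],[0,-40,-32],-0.2],[[0,0,0],[0,0,0],-0.2]])

```text
clock: 2.1
eef_pos: [578.8, 96.3, 256.1]
tool_rot: [-2.1, 1.567, 1.949]
force: [-0.4, -0.5, 0.1]
width: 51.3
```

Run:
```python
from plan import *;from cell import *
s=read_state();y0=yaw(s["tool_rot"]);print(s["eef_pos"],y0,s["width"],s["qpos"].round(2),s["force"])
a=np.degrees(np.arctan2(s["eef_pos"][1],s["eef_pos"][0]))
for r in plan(s["eef_pos"],s["tool_rot"],arc(a,33.6,np.hypot(*s["eef_pos"][:2]),571,200,y0,-30,6)):print(r)
```

```text
[578.83002722  96.31247198 256.05331051] -38.03305203328823 51.348893672886476 [-0.14  0.54 -0.1   1.7   0.06  0.91 -0.94] [-0.44810789 -0.53284611  0.11173435]
[[-0.7, -0.1, 0.1], [28.1, -16.4, -12.3]]
[[-0.6, -0.0, 0.1], [28.1, -16.3, -12.6]]
[[-1.4, -0.0, -0.0], [-0.1, -34.0, -23.0]]
[[-1.3, -0.0, -0.0], [0.0, -34.8, -21.3]]
[[-1.4, -0.0, -0.0], [0.0, -35.7, -19.5]]
[[-1.3, -0.0, -0.0], [0.0, -36.3, -17.8]]
[[-1.3, -0.0, -0.0], [-0.0, -37.0, -16.0]]
```

Request:
jog_arm(series=[[[-1.4,0,0],[28,-32.5,-25],-0.2],[[-1.4,0,0],[28,-34,-23],-0.2],[[-1.4,0,0],[0,-35,-21.5],-0.2],[[-1.4,0,0],[0,-35.5,-19.5],-0.2],[[-1.3,0,0],[0,-36.5,-18],-0.2],[[-1.3,0,0],[0,-37,-16],-0.2],[[0,0,0],[0,0,0],-0.2],[[0,0,0],[0,0,0],-0.2]])

```text
clock: 3.1
eef_pos: [479.9, 309.4, 200.1]
tool_rot: [0.741, 1.569, -1.36]
force: [0.6, -0.1, -1.0]
width: 51.3
```

Run:
```python
from plan import *;from cell import *
s=read_state();print(s["eef_pos"],yaw(s["tool_rot"]),s["width"])
for r in plan(s["eef_pos"],s["tool_rot"],[((475,316,150),-30),((475,316,95),-30)]):print(r)
```

```text
[479.86153811 309.44210235 200.09774868] -30.424952237137504 51.32148205298571
[[-0.4, 0.1, -0.1], [50.1, -7.6, -3.2]]
[[-0.0, -0.0, 0.0], [55.0, 0.1, -0.0]]
```

Request:
jog_arm(series=[[[-0.4,0,0],[25,-4,-2],-0.2],[[0,0,0],[25,-3.6,-1.2],-0.2],[[0,0,0],[20,0,0],-0.2],[[0,0,0],[20,0,0],-0.2],[[0,0,0],[15,0,0],-0.2],[[0,0,0],[0,0,0],-0.2]])

```text
clock: 3.85
eef_pos: [474.3, 315.9, 94.3]
tool_rot: [-0.153, 1.568, -2.248]
force: [0.8, -0.2, 0.8]
width: 51.4
```

Run:
```python
from cell import *
import cv2,numpy as np
d=get_image("top");e=get_image("side")
a=cv2.resize(d["img"][190:270,110:210,::-1],(500,400),interpolation=2);b=cv2.resize(e["img"][100:180,140:240,::-1],(300,240),interpolation=2)
c=np.zeros((400,800,3),np.uint8);c[:,:500]=a;c[:240,500:]=b;cv2.imwrite("pics/g.png",c);s=read_state();print(s["eef_pos"],s["force"])
```

```text
[474.8091543  317.07213785  95.63147709] [-0.31103875 -0.7654445  -0.25391435]
```

View pics/g.png

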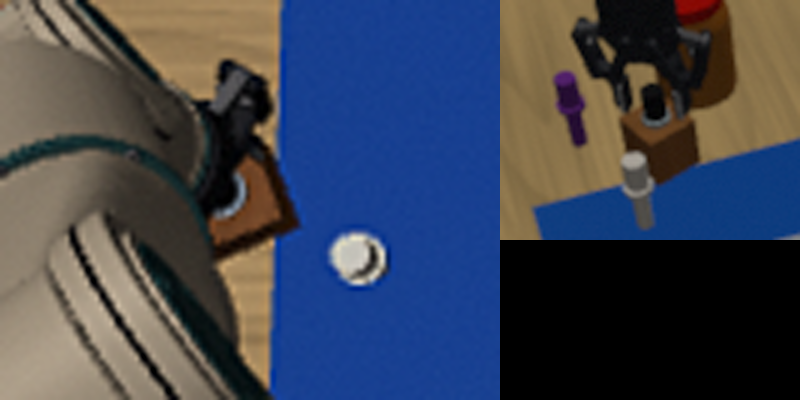

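The side crop (right inset, about (655,100)) shows the pin's grip between the two fingers, with the white decoy and the jar clear of them. I close the gripper now.

Request:
jog_arm(series=[[[0,0,0],[0,0,0],1],[[0,0,0],[0,0,0],1],[[0,0,0],[0,0,0],1],[[0,0,0],[0,0,0],1],[[0,0,0],[0,0,0],1],[[0,0,0],[0,0,0],1]])

```text
clock: 4.7
eef_pos: [474.7, 317.7, 96.3]
tool_rot: [2.605, 1.569, 0.512]
force: [-0.9, -0.7, 6.6]
width: 22.3
```

Request:
jog_arm(series=[[[0,0,0],[-5,0,0],1],[[0,0,0],[-15,0,0],1],[[0,0,0],[-25,0,0],1],[[0,0,0],[-30,0,0],1],[[0,0,0],[-30,0,0],1],[[0,0,0],[0,0,0],1],[[0,0,0],[0,0,0],1]])

```text
clock: 5.58
eef_pos: [473.8, 317.0, 200.1]
tool_rot: [-0.327, 1.57, -2.421]
force: [-0.6, -0.6, -1.3]
width: 22.6
```

Run:
```python
from plan import *;from cell import *
S=[read_state() for _ in range(5)]
s=S[0];p=s["eef_pos"];y0=yaw(s["tool_rot"]);print([x["eef_pos"].round(1) for x in S],y0,s["width"],s["force"])
for r in plan(p,s["tool_rot"],[((540,200,200),-30),((557,61,200),-30)]):print(r)
```

```text
[array([473.8, 317. , 200.1]), array([473.8, 317. , 200.1]), array([473.8, 317. , 200.1]), array([473.8, 317. , 200.1]), array([473.8, 317. , 200.1])] -29.945689022267594 22.62559621309485 [-0.56977143 -0.63618736 -1.28392487]
[[0.0, 0.0, 0.0], [0.0, 38.6, 22.8]]
[[0.0, 0.0, 0.0], [0.1, 38.6, 22.8]]
[[0.1, 0.0, 0.0], [0.0, 38.6, 22.8]]
[[-0.0, 0.0, 0.0], [0.0, 28.1, 37.3]]
[[-0.0, 0.0, 0.0], [0.0, 28.1, 37.2]]
[[-0.0, 0.0, 0.0], [0.1, 28.1, 37.3]]
```

Request:
jog_arm(series=[[[0,0,0],[0,38.5,23],1],[[0,0,0],[0,38.5,23],1],[[0,0,0],[0,38.5,23],1],[[0,0,0],[0,28,37],1],[[0,0,0],[0,28,37],1],[[0,0,0],[0,29,38],1],[[0,0,0],[0,0,0],1],[[0,0,0],[0,0,0],1]])

```text
clock: 6.58
eef_pos: [556.8, 60.8, 199.3]
tool_rot: [-1.297, 1.569, 2.892]
force: [-0.6, 0.5, -1.0]
width: 22.2
```

Run:
```python
from cell import *;from plan import *
import cv2,numpy as np
s=read_state();print(s["eef_pos"],yaw(s["tool_rot"]),s["force"],s["width"])
for n in("top","side"):
    d=get_image(n);np.savez(n+"1.npz",**d)
d=dict(np.load("top1.npz"));e=dict(np.load("side1.npz"))
c=np.zeros((450,800,3),np.uint8)
c[:,:400]=cv2.resize(d["img"][150:240,200:280,::-1],(400,450),interpolation=2)
c[:,400:]=cv2.resize(e["img"][120:210,215:295,::-1],(400,450),interpolation=2)
cv2.imwrite("pics/h1.png",c)
```

```text
[556.84593629  60.83813371 199.33565784] -29.955276336552537 [-0.6051063   0.54982471 -1.03790539] 22.22885892891996
```

View pics/h1.png

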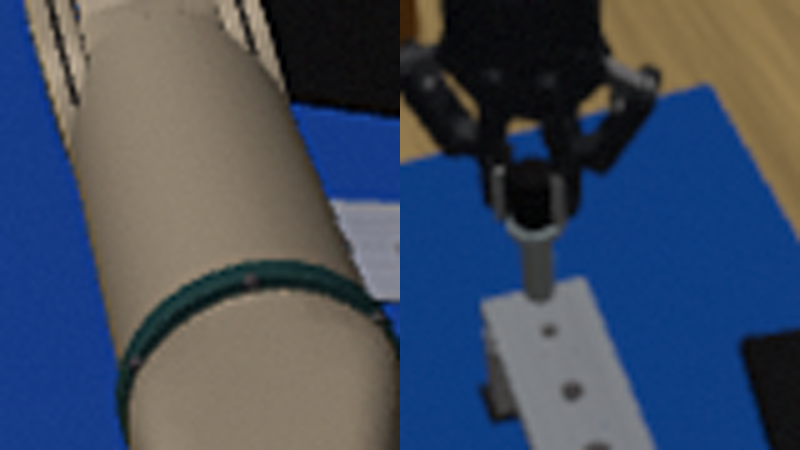

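The side crop shows the pin held upright above hole 1, which is at (548,330). Its shank is about 32 px wide against a 58 px collar, so 14 or 17 mm is likely. Next I measure the shank's axis and the holes from the same camera.

```bash
cat > m.py <<'E'
from h import *
np.set_printoptions(precision=1,suppress=True)
M0=np.array([557.5,-6.0]);
def holes(n):
    d=dict(np.load(n+"0.npz"));g=d["img"].sum(-1).astype(float);out=[]
    f=192/np.tan(np.radians(float(d["fovy"]))/2);M=np.linalg.inv(d["cam_to_world"])
    for s in (67.5,22.5,-22.5,-67.5):
        w=np.array([557.5+s*.047,-6+s*.999,80,1]);c=M@w;u=d["cx"]-f*c[0]/c[2];v=d["cy"]+f*c[1]/c[2]
        u0,v0=int(round(u)),int(round(v));sl=np.s_[v0-6:v0+7,u0-6:u0+7]
        p=g[sl];dk=np.clip(np.percentile(p,70)-20-p,0,None);dk=np.minimum(dk,150)
        yy,xx=np.mgrid[v0-6:v0+7,u0-6:u0+7];
        r=np.hypot(xx-u,yy-v)<6; dk*=r
        out.append(ray_at(d,(dk*xx).sum()/dk.sum(),(dk*yy).sum()/dk.sum(),80))
    return np.array(out)
def shank(f,c,zlo,zhi,I=None):
    d=dict(np.load(f));P=cloud(d);x,y,z=np.moveaxis(P,-1,0)
    return d,P,(np.hypot(x-c[0],y-c[1])<22)&(z>zlo)&(z<zhi)
E
python3 - <<'E'
from m import *
for n in("top","side"):
    H=holes(n);print(n);print(H,H.mean(0))
    d=dict(np.load(n+"0.npz"))
d,P,m=shank("side1.npz",(557,61),112,158)
L=np.array([.949,-.316]);D=np.array([.316,.949])
for a in range(112,175,4):
    q=P[(np.hypot(P[...,0]-557,P[...,1]-61)<25)&(P[...,2]>=a)&(P[...,2]<a+4)]
    if len(q)>2:
        l=q[:,:2]@L;dd=q[:,:2]@D;print(a,len(q),"lat",l.min(),l.max(),(l.min()+l.max())/2,"mean",l.mean(),"depth min",np.percentile(dd,10),np.median(dd))
print("tcp lat,depth",np.array([556.8,60.8])@L,np.array([556.8,60.8])@D)
# row-wise edges in image along shank with subpixel (gradient)
I=d["img"].astype(float)
for v in range(170,181):
    row=I[v,232:256];print(v,(row[:,0]-row[:,2]).astype(int))
E
```

```text
top
[[562.6  62.1  80. ]
 [560.3  17.2  80. ]
 [558.6 -27.6  80. ]
 [556.3 -73.   80. ]] [559.5  -5.3  80. ]
side
[[561.5  61.9  80. ]
 [559.2  16.8  80. ]
 [557.8 -27.7  80. ]
 [555.6 -72.4  80. ]] [558.5  -5.4  80. ]
112 6 lat 500.1930375580512 513.5449676593843 506.8690026087177 mean 508.19223855802505 depth min 226.79440532012245 229.0043241433664
116 6 lat 500.48215695498385 513.674618942557 507.07838794877046 mean 507.0664514341698 depth min 227.11494171971063 228.69732648104872
120 6 lat 500.59596851104527 513.8536721501702 507.2248203306077 mean 507.20090363890205 depth min 226.0793686290222 228.8614169688016
124 6 lat 500.78218126724875 514.0413816335268 507.4117814503878 mean 505.6375031506089 depth min 226.53298390428438 228.75963326779197
128 6 lat 503.559172520889 514.2547608617649 508.90696669132694 mean 508.0174043135931 depth min 227.24642495401824 227.92867532238697
132 6 lat 501.228928627803 511.7615264285216 506.49522752816233 mean 507.33784356507346 depth min 226.7653086996441 228.34244917316192
136 7 lat 501.3728678924103 514.4995075318083 507.93618771210924 mean
[... 1763 characters left out ...]
 -2   -4  -43
  -92 -104  -87  -69  -50  -59  -94 -114 -117 -117]
176 [-117 -117 -119 -115 -115 -117 -115  -61   -2   -1   -1   -2   -1  -27
  -42  -40  -35  -26  -13  -18  -58 -116 -115 -115]
177 [-117 -116 -113 -116 -114 -114 -114  -66   -7   -2   -2   -1   -2  -12
  -10   -7   -7   -7   -7   -8  -37  -93 -115 -114]
178 [-116 -116 -115  -93  -80  -58  -41  -30   -9   -1   -1   -2   -2   -4
   -6   -7   -6   -7   -7   -8  -26  -69 -115 -115]
179 [ -79  -57  -41  -36  -31  -19   -8   -6   -5   -2    0   -1   -3   -6
   -6   -7   -8   -7   -7   -8  -14  -45  -92 -116]
180 [ -31  -18   -7   -8   -8   -8   -7   -8   -7   -6   -4   -5   -7   -6
   -6   -7   -7   -8   -7   -8   -8  -31  -79 -116]
```

```bash
cat >> m.py <<'E'
L=np.array([.949,-.316]);D=np.array([.316,.949])
def axis(d,rows,u0,u1,dep,bg=115.):
    """sub-pixel shank centre per row -> lateral coord & height on vertical plane at depth dep; width mm"""
    f=192/np.tan(np.radians(float(d["fovy"]))/2);M=np.array(d["cam_to_world"]);I=d["img"].astype(float);o=[]
    for v in rows:
        w=np.clip(1-(I[v,u0:u1,2]-I[v,u0:u1,0])/bg,0,1);w[w<.06]=0;u=np.arange(u0,u1)
        uc=(w*u).sum()/w.sum();r=M[:3,:3]@np.array([(uc-d["cx"])/f,-(v-d["cy"])/f,-1])
        t=(dep-M[:2,3]@D)/(r[:2]@D);p=M[:3,3]+t*r;o.append((v,p[:2]@L,p[2],w.sum()*t/f))
    return np.array(o)
E
python3 - <<'E'
from m import *
d=dict(np.load("side1.npz"));a=axis(d,range(164,175),234,251,235);print(np.round(a,2))
k=np.polyfit(a[1:,2],a[1:,1],1);print("slope deg",np.degrees(k[0]),"lat at z103,80",np.polyval(k,[103,80]),"tcp lat",np.array([556.8,60.8])@L)
print("holes lat",holes("side")[:,:2]@L,"dep",holes("side")[:,:2]@D)
E
```

```text
[[164.  509.2 166.4  33.2]
 [165.  509.5 162.7  29.1]
 [166.  509.  159.   26.1]
 [167.  508.8 155.2  22.9]
 [168.  508.5 151.5  18.8]
 [169.  508.9 147.7  16.8]
 [170.  509.1 143.9  16.7]
 [171.  509.3 140.1  16.8]
 [172.  509.1 136.2  16.9]
 [173.  509.3 132.4  16.4]
 [174.  509.2 128.5  16.2]]
slope deg -0.3558308516260206 lat at z103,80 [509.3 509.5] tcp lat 509.19039999999995
holes lat [513.3 525.4 538.1 550.2] dep [236.2 192.6 149.9 106.9]
```

The shank measures 16.7 mm across, so it is the 17 mm pin. The next smaller hole is therefore hole 3, which I test by feel first. If it lets the pin in, I back off and go one size smaller.

Run:
```python
from plan import *;from cell import *
s=read_state()
for r in plan(s["eef_pos"],s["tool_rot"],[((558,-28.2,185),-30)],smax=32):print(r)
```

```text
[[0.1, -0.0, 0.0], [4.9, 15.3, 26.0]]
[[0.0, -0.0, 0.0], [4.9, 15.3, 25.9]]
[[0.1, -0.0, 0.1], [4.9, 15.3, 25.9]]
```

Request:
jog_arm(series=[[[0,0,0],[5,15.3,26],1],[[0,0,0],[5,15.3,26],1],[[0,0,0],[5,15.3,26],1],[[0,0,0],[0,0,0],1],[[0,0,0],[5,0,0],1],[[0,0,0],[4,0,0],1],[[0,0,0],[0,0,0],1],[[0,0,0],[0,0,0],1]])

```text
clock: 7.68
eef_pos: [558.4, -29.5, 176.3]
tool_rot: [-2.952, 1.571, 1.238]
force: [0.4, 0.1, -0.8]
width: 22.4
```

Run:
```python
from cell import *;from plan import *
from m import *
s=read_state();print(s["eef_pos"],yaw(s["tool_rot"]),s["force"],s["width"])
for n in("top","side"):
    d=get_image(n);np.savez(n+"2.npz",**d)
s=read_state();print(s["eef_pos"],s["force"])
d=dict(np.load("side2.npz"));I=d["img"]
cv2.imwrite("pics/h3.png",cv2.resize(I[150:240,215:305,::-1],(540,540),interpolation=2))
```

```text
[558.4 -29.5 176.3] -29.899269259035346 [ 0.4  0.1 -0.8] 22.449760169817992
[558.5 -29.8 176.5] [ 0.2  0.2 -1.3]
```

View pics/h3.png

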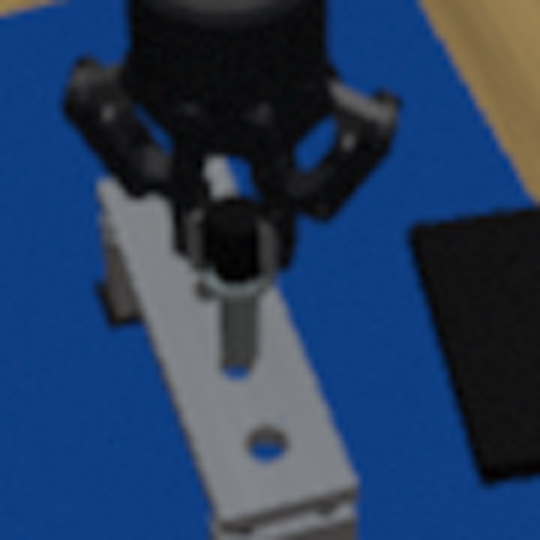

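The crop shows the shank end at about (240,365), just above hole 3 at (236,368), with about 1 mm to correct. I correct that and lower.

Request:
jog_arm(series=[[[0,0,0],[2,-1.2,-0.8],1],[[0,0,0],[2,0,0],1],[[0,0,0],[2,0,0],1],[[0,0,0],[0,0,0],1],[[0,0,0],[0,0,0],1]])

```text
clock: 8.4
eef_pos: [557.8, -28.8, 170.3]
tool_rot: [2.16, 1.571, 0.067]
force: [-0.5, -0.2, -0.9]
width: 22.1
```

Request:
jog_arm(series=[[[0,0,0],[1,0,0],1],[[0,0,0],[1,0,0],1],[[0,0,0],[0,0,0],1]])

```text
clock: 8.78
eef_pos: [557.8, -28.7, 168.3]
tool_rot: [2.26, 1.571, 0.167]
force: [0.5, -0.1, -1.0]
width: 22.7
```

Request:
jog_arm(series=[[[0,0,0],[1,0,0],1],[[0,0,0],[0,0,0],1],[[0,0,0],[0,0,0],1]])

```text
clock: 9.15
eef_pos: [557.9, -28.7, 167.6]
tool_rot: [2.097, 1.57, 0.004]
force: [0.0, 0.2, 2.8]
width: 22.4
```

Request:
jog_arm(series=[[[0,0,0],[1,0,0],1],[[0,0,0],[0,0,0],1],[[0,0,0],[0,0,0],1]])

```text
clock: 9.52
eef_pos: [557.9, -28.7, 166.8]
tool_rot: [2.149, 1.57, 0.056]
force: [-1.7, -0.3, 6.2]
width: 22.6
```

Request:
jog_arm(series=[[[0,0,0],[0.7,0,0],1],[[0,0,0],[0,0,0],1],[[0,0,0],[0,0,0],1]])

```text
clock: 9.9
eef_pos: [558.0, -28.6, 166.3]
tool_rot: [2.112, 1.57, 0.018]
force: [-1.7, 0.4, 7.2]
width: 22.5
```

Force rises to about 8 N with the tip stopped at the rim. I check around it with a small centring shift so that a near miss isn't read as a refusal.

Request:
jog_arm(series=[[[0,0,0],[0,-0.9,0.5],1],[[0,0,0],[0,0,0],1],[[0,0,0],[0,0,0],1]])

```text
clock: 10.28
eef_pos: [557.6, -28.7, 166.4]
tool_rot: [2.094, 1.568, 0.0]
force: [0.1, 0.0, 7.3]
width: 22.4
```

Request:
jog_arm(series=[[[0,0,0],[0,-0.5,-0.9],1],[[0,0,0],[0,0,0],1],[[0,0,0],[0,0,0],1]])

```text
clock: 10.65
eef_pos: [557.7, -28.3, 166.5]
tool_rot: [1.774, 1.568, -0.32]
force: [-0.1, -1.0, 8.4]
width: 22.0
```

Request:
jog_arm(series=[[[0,0,0],[0,1,1.8],1],[[0,0,0],[0,0,0],1],[[0,0,0],[0,0,0],1]])

```text
clock: 11.02
eef_pos: [557.6, -29.1, 166.4]
tool_rot: [2.424, 1.569, 0.331]
force: [-0.7, 0.5, 7.7]
width: 22.4
```

Hole 3 refuses the pin: it seats in the chamfer (small side forces both ways) at about 8 N and does not drop. Now hole 4.

Request:
jog_arm(series=[[[0,0,0],[-5,0,0],1],[[0,0,0],[-5,0,0],1],[[0,0,0],[0,10.2,19.9],1],[[0,0,0],[0,10.2,19.9],1],[[0,0,0],[0,0,0],1],[[0,0,0],[0,0,0],1],[[0,0,0],[0,0,0],1]])

```text
clock: 11.9
eef_pos: [554.6, -73.1, 175.6]
tool_rot: [-2.616, 1.57, 1.576]
force: [0.1, -0.3, -1.2]
width: 22.4
```

Run:
```python
from plan import *;from cell import *
from m import *
s=read_state();d=get_image("side");np.savez("side3.npz",**d)
s2=read_state();print(s["eef_pos"],s2["eef_pos"],s2["force"])
for r in plan((s["eef_pos"]+s2["eef_pos"])/2,s["tool_rot"],[((555.3,-73.7,177),-30)]):print(r)
cv2.imwrite("pics/h4.png",cv2.resize(d["img"][165:245,215:305,::-1],(540,480),interpolation=2))
```

```text
[554.6 -73.1 175.6] [554.6 -73.2 175.6] [-0.3 -0.2 -1.1]
[[0.1, -0.0, 0.0], [-1.4, 0.9, 0.1]]
```

View pics/h4.png

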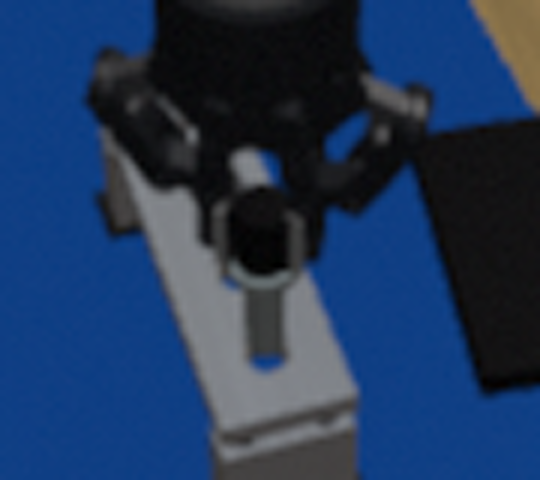

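The shank end (about (266,352)) stands right over hole 4, whose blue crescent shows at (267,362). I lower with light steps.

Request:
jog_arm(series=[[[0,0,0],[2,0.7,0],1],[[0,0,0],[2,0,0],1],[[0,0,0],[2,0,0],1],[[0,0,0],[1,0,0],1],[[0,0,0],[0,0,0],1],[[0,0,0],[0,0,0],1]])

```text
clock: 12.7
eef_pos: [555.2, -74.8, 168.7]
tool_rot: [2.069, 1.571, -0.025]
force: [0.1, -0.4, -1.3]
width: 22.7
```

Request:
jog_arm(series=[[[0,0,0],[1,0,0],1],[[0,0,0],[1,0,0],1],[[0,0,0],[0,0,0],1],[[0,0,0],[0,0,0],1]])

```text
clock: 13.2
eef_pos: [555.1, -74.5, 166.7]
tool_rot: [-2.995, 1.571, 1.195]
force: [-0.6, 1.2, 0.0]
width: 22.2
```

Request:
jog_arm(series=[[[0,0,0],[0,-0.4,-0.7],1],[[0,0,0],[1,0,0],1],[[0,0,0],[1,0,0],1],[[0,0,0],[0,0,0],1],[[0,0,0],[0,0,0],1]])

```text
clock: 13.82
eef_pos: [555.0, -73.9, 164.5]
tool_rot: [-1.335, 1.57, 2.855]
force: [-0.1, 0.7, -1.7]
width: 22.5
```

Request:
jog_arm(series=[[[0,0,0],[1,0,0],1],[[0,0,0],[0,0,0],1],[[0,0,0],[0,0,0],1]])

```text
clock: 14.2
eef_pos: [555.0, -73.9, 163.6]
tool_rot: [-1.592, 1.571, 2.598]
force: [-0.1, 1.7, -1.2]
width: 22.2
```

Request:
jog_arm(series=[[[0,0,0],[0,-0.2,-0.4],1],[[0,0,0],[2,0,0],1],[[0,0,0],[2,0,0],1],[[0,0,0],[2,0,0],1],[[0,0,0],[0,0,0],1]])

```text
clock: 14.82
eef_pos: [555.2, -73.6, 157.4]
tool_rot: [-0.558, 1.571, -2.651]
force: [-0.3, 0.2, -1.2]
width: 22.5
```

Request:
jog_arm(series=[[[0,0,0],[2,0,0],1],[[0,0,0],[2,0,0],1],[[0,0,0],[2,0,0],1],[[0,0,0],[2,0,0],1],[[0,0,0],[0,0,0],1]])

```text
clock: 15.45
eef_pos: [555.1, -73.6, 149.4]
tool_rot: [-0.35, 1.571, -2.444]
force: [0.0, -0.3, -1.4]
width: 22.1
```

Request:
jog_arm(series=[[[0,0,0],[4,0,0],1],[[0,0,0],[4,0,0],1],[[0,0,0],[4,0,0],1],[[0,0,0],[4,0,0],1],[[0,0,0],[0,0,0],1]])

```text
clock: 16.08
eef_pos: [555.1, -73.6, 133.2]
tool_rot: [-0.892, 1.57, -2.985]
force: [-0.3, 0.1, -1.1]
width: 22.5
```

Request:
jog_arm(series=[[[0,0,0],[3,0,0],1],[[0,0,0],[3,0,0],1],[[0,0,0],[3,0,0],1],[[0,0,0],[3,0,0],1],[[0,0,0],[2,0,0],1],[[0,0,0],[0,0,0],1],[[0,0,0],[0,0,0],1]])

```text
clock: 16.95
eef_pos: [555.1, -73.6, 119.6]
tool_rot: [-0.897, 1.571, -2.99]
force: [-0.1, -0.0, -1.3]
width: 22.4
```

Request:
jog_arm(series=[[[0,0,0],[1,0,0],1],[[0,0,0],[1,0,0],1],[[0,0,0],[0,0,0],1],[[0,0,0],[0,0,0],1]])

```text
clock: 17.45
eef_pos: [555.1, -73.5, 117.6]
tool_rot: [-1.772, 1.571, 2.418]
force: [0.0, 0.5, -1.1]
width: 22.3
```

Request:
jog_arm(series=[[[0,0,0],[1,0,0],1],[[0,0,0],[0,0,0],1],[[0,0,0],[0,0,0],1]])

```text
clock: 17.82
eef_pos: [555.1, -73.5, 116.6]
tool_rot: [-2.004, 1.571, 2.186]
force: [-1.3, 0.4, -0.9]
width: 22.2
```

Request:
jog_arm(series=[[[0,0,0],[0.8,0,0],1],[[0,0,0],[0,0,0],1],[[0,0,0],[0,0,0],1]])

```text
clock: 18.2
eef_pos: [555.1, -73.5, 116.0]
tool_rot: [1.722, 1.571, -0.372]
force: [-1.9, 0.8, 2.3]
width: 22.0
```

The collar is down, at about 3 N. I release and rise.

Request:
jog_arm(series=[[[0,0,0],[0,0,0],0.4],[[0,0,0],[0,0,0],0],[[0,0,0],[0,0,0],-0.2],[[0,0,0],[0,0,0],-0.2],[[0,0,0],[0,0,0],-0.2],[[0,0,0],[0,0,0],-0.2]])

```text
clock: 18.95
eef_pos: [555.2, -73.5, 115.8]
tool_rot: [2.145, 1.571, 0.052]
force: [0.1, 0.5, -0.6]
width: 51.1
```

Request:
jog_arm(series=[[[0,0,0],[-5,0,0],-0.2],[[0,0,0],[-10,0,0],-0.2],[[0,0,0],[-20,0,0],-0.2],[[0,0,0],[-40,0,0],-0.2],[[0,0,0],[-40,0,0],-0.2],[[0,0,0],[-40,0,0],-0.2],[[0,0,0],[0,0,0],-0.2],[[0,0,0],[0,0,0],-0.2]])

```text
clock: 19.95
eef_pos: [554.7, -73.6, 271.0]
tool_rot: [-0.17, 1.571, -2.264]
force: [-1.0, 0.7, 0.0]
width: 51.1
```

Run:
```python
from cell import *
from m import *
s=read_state();print(s["eef_pos"],s["force"],s["width"])
d=get_image("side");np.savez("side4.npz",**d);P=cloud(d)
x,y,z=np.moveaxis(P,-1,0);r=(np.hypot(x-556,y+73)<22)&(z>76)&(z<130);print("pin top z",np.nanpercentile(z[r],97),P[r].mean(0))
r=(abs(x-558)<25)&(y>-40)&(y<80)&(z>70)&(z<90);print("plate z",np.nanmedian(z[r]))
cv2.imwrite("pics/end.png",cv2.resize(d["img"][90:,130:380,::-1],(640,752))[:600])
```

```text
[554.7 -73.6 271. ] [-1.   0.7  0. ] 51.077463307674506
pin top z 120.01884266551487 [553.5 -78.6  95.9]
plate z 78.03623615950198
```

View pics/end.png

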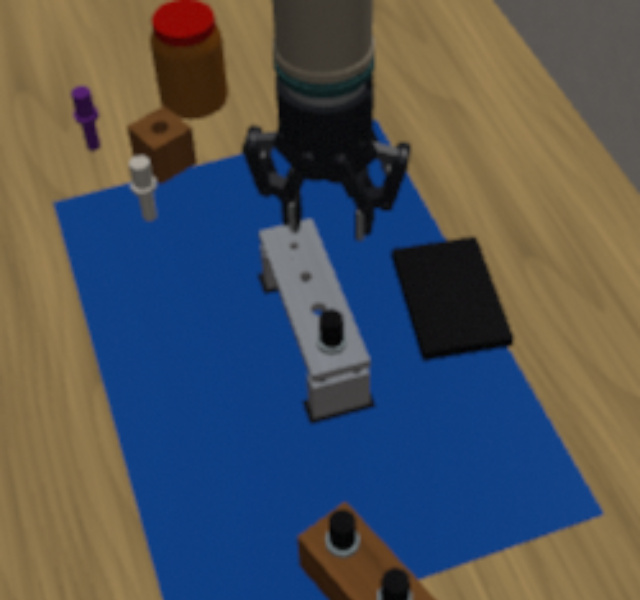

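The picture shows the pin seated upright with its collar on the plate at hole 4 (331,330). The stand is empty, the rack pins and bystanders are in place, and the gripper is clear.

```bash
python3 -c "
from cell import *
print(finish_job())"
```

```text
the job is handed in; nothing more can be done
None
```

The pin from the single block is the 17 mm one. It now sits released in hole 4 (18 mm) with its collar down on the plate, and the job is handed in.

- **Next smaller hole:** hole 3 (15 mm) refused the shank. I pressed three times with small centring shifts, at about 8–9 N, and it did not drop in. I tested hole 3 first because the camera measured the shank at about 16.7 mm.
- **Passing hole:** the pin went through hole 4 with no noticeable push, apart from small side forces at the mouth. The collar met the plate at about 3 N, and no press came near the 22 N limit.
- **Last checks:** the pin's top measured 120 mm, as expected for a seated collar (80 + 40 mm). The plate read 78 mm, the same as before I touched it; the side camera reads about 2 mm low there. The last side picture shows the gripper clear. By eye, the rack pins, jar, notebook and the purple and white decoys are where they were. The mug was outside that crop, so I did not recheck it.
- **Time:** about 20 s of the 72 s allowed. No check failed.

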